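Find the empty and the double-packed carton by weight and flag the refill tray

TASK

Three closed white cartons on the packing bench look alike, but one was closed empty, one holds the right set of hardware and one a double set: feel which is which by lifting them, stand the empty one flat in the low cardboard tray and the double one on the low wooden platform, and leave the right one (or put it back) where it stood, never tipping a carton over. When they are sorted, pull the dark wooden flag plate out of its parking block and slide it on edge fully home into the slot of the block joined to the tray, so that the tray is marked for refilling. Leave the other things on the bench alone.

Things in the scene. Friction and masses are not known exactly. Their poses are not given: they have to be found in the camera images.
- carton_a: one of three closed white cartons that look exactly alike: 110 (its x) x 56 (its y) x 50 high (its z, up); origin: centre of its underside. Whether this one is the empty, the right or the double one differs from start to start and can only be felt. Total masses: empty about 0.14 kg, right about 0.37 kg, double about 0.62 kg, each within 5 percent
- carton_b: one of three closed white cartons that look exactly alike: 110 (its x) x 56 (its y) x 50 high (its z, up); origin: centre of its underside. Whether this one is the empty, the right or the double one differs from start to start and can only be felt. Total masses: empty about 0.14 kg, right about 0.37 kg, double about 0.62 kg, each within 5 percent
- carton_c: one of three closed white cartons that look exactly alike: 110 (its x) x 56 (its y) x 50 high (its z, up); origin: centre of its underside. Whether this one is the empty, the right or the double one differs from start to start and can only be felt. Total masses: empty about 0.14 kg, right about 0.37 kg, double about 0.62 kg, each within 5 percent
- tray: low open cardboard tray fixed to the bench, outer 158 (x) x 118 (y), rim 16 high, walls and floor 4 thick; origin: centre of its underside. Joined to its +x side is a wooden slotted block, 40 (x) x 106 (y) x 45 high, centre 101 from the tray's origin along x
- tray_slot (a point): centre of the floor of the slot in the tray's block, axes as the tray's. The slot is 10 wide (x), 90 long (y), open at the top, closed at the ends; its floor is 8 above the bench, its mouth 45 above the bench (37 deep)
- platform: low light-wood platform fixed to the bench, flat top 150 (x) x 120 (y), 30 above the bench; origin: centre of its underside, on the bench
- park: parking block fixed to the bench: the same wooden slotted block (40 x 106 x 45, slot 10 x 90, floor 8 above the bench) standing alone, in which the flag plate stands at the start; origin: centre of its underside, slot along its y
- plate: dark-wood flag plate standing on edge: 6 thick (x), 70 wide (y), 100 high in all (z, up), the top 20 of which is a thicker grip bar, 14 thick (x) x 50 wide (y); origin: centre of its lower edge; mass 0.07 kg
- tape_roll: bystander: roll of brown tape standing on its face, ring 80 outer, 56 inner diameter, 48 high; somewhere in the row of cartons; origin: centre of its underside
- pliers: bystander: pliers with black grips, lying flat, 145 long, 20 high; origin on the table at the rivet, x towards the jaws
- glue_bottle: bystander: white bottle, 52 diameter, 130 high; origin: centre of its underside
- pencil_cup: bystander: grey cup, 72 diameter, 95 high, pencils up to 160; origin: centre of its underside
- cutter: bystander: black cutter knife lying flat, about 150 x 24 x 18; origin on the table near its middle, x towards the blade
- open_carton: bystander: open white carton 150 x 85 x 35 with a green liner; origin: centre of its underside
Mind the look-alikes: they are no part of the job. What is shaped like the carton_b but pink is not meant.

How it is judged:
On the way, in this order (a step that is already met when the one before it is completed fails the run):
1. the empty carton lies flat in the tray, the double one on the platform, the right one where it stood (((x of carton_a in the frame of tray between -0.06 and 0.06 m and y of carton_a in the frame of tray between -0.05 and 0.05 m and z of carton_a in the frame of tray below 0.009 m and angle between carton_a's own z axis and vertical below 0.1 rad and linear speed of carton_a below 0.02 m/s and contact force between carton_a and tray between 0.6 and 2.4 N) or (x of carton_b in the frame of tray between -0.06 and 0.06 m and y of carton_b in the frame of tray between -0.05 and 0.05 m and z of carton_b in the frame of tray below 0.009 m and angle between carton_b's own z axis and vertical below 0.1 rad and linear speed of carton_b below 0.02 m/s and contact force between carton_b and tray between 0.6 and 2.4 N) or (x of carton_c in the frame of tray between -0.06 and 0.06 m and y of carton_c in the frame of tray between -0.05 and 0.05 m and z of carton_c in the frame of tray below 0.009 m and angle between carton_c's own z axis and vertical below 0.1 rad and linear speed of carton_c below 0.02 m/s and contact force between carton_c and tray between 0.6 and 2.4 N)) and ((x of carton_a in the frame of platform between -0.075 and 0.075 m and y of carton_a in the frame of platform between -0.06 and 0.06 m and z of carton_a in the frame of platform between 0.026 and 0.034 m and angle between carton_a's own z axis and vertical below 0.1 rad and linear speed of carton_a below 0.02 m/s and contact force between carton_a and platform above 4.7 N) or (x of carton_b in the frame of platform between -0.075 and 0.075 m and y of carton_b in the frame of platform between -0.06 and 0.06 m and z of carton_b in the frame of platform between 0.026 and 0.034 m and angle between carton_b's own z axis and vertical below 0.1 rad and linear speed of carton_b below 0.02 m/s and contact force between carton_b and platform above 4.7 N) or (x of carton_c in the frame of platform between -0.075 and 0.075 m and y of carton_c in the frame of platform between -0.06 and 0.06 m and z of carton_c in the frame of platform between 0.026 and 0.034 m and angle between carton_c's own z axis and vertical below 0.1 rad and linear speed of carton_c below 0.02 m/s and contact force between carton_c and platform above 4.7 N)) and ((distance of carton_a from where it was at the start of the episode below 0.04 m and angle between carton_a's own z axis and vertical below 0.1 rad and linear speed of carton_a below 0.02 m/s) or (distance of carton_b from where it was at the start of the episode below 0.04 m and angle between carton_b's own z axis and vertical below 0.1 rad and linear speed of carton_b below 0.02 m/s) or (distance of carton_c from where it was at the start of the episode below 0.04 m and angle between carton_c's own z axis and vertical below 0.1 rad and linear speed of carton_c below 0.02 m/s))), for 0.2 s.
2. the flag plate stands fully home in the slot of the tray's block (x of plate in the frame of tray_slot between -0.005 and 0.005 m and y of plate in the frame of tray_slot between -0.016 and 0.016 m and z of plate in the frame of tray_slot below 0.004 m and angle between plate's own z axis and vertical below 0.2 rad and linear speed of plate below 0.02 m/s), for 0.2 s.
At the end, for the whole second after the job is handed in: The empty carton stands flat on the tray's floor, the double one upright on the platform's top (its centre over the top), the right one upright within 40 mm of where it stood; the flag plate stands in the slot of the tray's block, its lower edge within 4 mm of the slot's floor; all at rest (all of step 1 and all of step 2); the robot touches nothing.
It fails at once if a carton is tipped over (angle between any of carton_a, carton_b, carton_c's own z axis and vertical above 0.6 rad).
It fails at once if a bystander is displaced by more than 30 mm (distance of any of tape_roll, pliers, glue_bottle, pencil_cup, cutter, open_carton from where it was at the start of the episode above 0.03 m).
It also fails if it takes over 72 s, if anything falls off the work surface, if the arm or the gripper's body presses on something with over 40 N, if the wrist force passes 120 N, or if a joint passes its speed limit or range.

ROBOT

A 6-joint arm with a two-finger parallel gripper is mounted at the origin on the work surface. World frame = base frame: x ahead of the robot, y to its left, z up, the work surface at z = 0. Lengths are in m, angles in rad, forces in N, time in s.
With the tool pointing down it reaches from about 0.25 to 0.725 m from the base axis. Payload 4 kg.
Tool frame: the origin (TCP) lies midway between the tips of the shut fingers; the grasp point (between the pads) lies 19 mm behind it (bot.grip_depth is the distance from the TCP to the grasp point, in m); z points along the fingers, y is the line along which they close (so a half turn about z gives the same grasp; the last joint's range is limited). The gripper opens to 85 mm and grips with 20 to 120 N. Pads are 22 mm wide; open, the fingers measure 114 mm over their backs; the gripper's body (76 mm by 85 mm) begins 54 mm behind the grasp point. The pads swing forward as they close: fully open they stand 13 mm farther back than shut.
Start: joints at [1.179, 0.241, 0.005, 1.335, 0, 1.571], TCP at [0.191, 0.462, 0.194] pointing down, gripper open.
Joint ranges: [-2.72, 2.72], [-1.05, 1.87], [-1.09, 1.28], [-1.99, 2.15], [-1.42, 1.44], [-3.14, 3.14]. Speed limits (rad/s): [2.79, 2.79, 3.14, 3.14, 3.14, 3.14].

INTERFACE

Orientations are given as a unit quaternion [x, y, z, w].
In Python, from workcell import bot gives the robot as it stands.
- The arm moves only by the shell command python3 -m creep 'ROWS'. ROWS is JSON, one flat list of numbers, 5 for each row, row after row: the shift along the world's x, y, z in m, then the turn about the world's z in rad, then the finger opening in m, from 0 to 0.0854. In form: [x, y, z, twist, claw, x, y, z, twist, claw, ...]. A call has 1 to 10 rows; each row is the pose to reach, as a shift and turn from the pose commanded when the call began; what a row does not reach only later rows make up. A row lasts 1/12 s, in which the tool goes at most 41.7 mm and 7.16 degrees, less where a joint would pass 70% of its speed; a pose out of reach is approached as far as the arm can. A call with a gripper value outside its range is refused whole. The fingers move at their own pace and stop on an object; the grip force is fixed at half the most. Time passes only in rows, so rows that repeat a pose let the fingers close. It gives the time, the measured TCP pose, the force, the opening and the grip force at its end, in the units of the state.
- bot.get_obs(): the state, without advancing time (a new reading comes with each control period).
- bot.camera(name): name is "side" or "top" or "wrist"; returns a dict with "pixels" (400x640x3 uint8, red, green, blue), "camera_matrix" (3x3 intrinsics, pixels), "extrinsics" (4x4, takes a point from world to camera coordinates); the wrist camera has in their place "T_tool_cam" (4x4, takes a point from camera to tool coordinates, whose origin is the TCP and whose axes are the flange's). Camera axes: x right, y down, z forward; pixel columns grow to the right and rows downward; lengths in m; the calibration is good to about 2 mm. A picture is of the moment at which its call begins: read the wrist's pose just before it. There is no depth.
- bot.job_done(): hands the job in; it is judged then, once.
Trained networks look in the newest picture that a camera, given by its name, has taken for a name from the list of things; names that differ only in an ending like _2 or _b are one class to them, and where a whole thing is asked for, a point or a joint stands for the part that bears it (a point fixed in the world has none). Each returns a list of dicts, best first, with "score" (0 to 1); they miss things now and then, are a little off and sometimes report something else, mostly with a low value. They report only what shows in the picture. A call takes as long as a camera call. They do not tell look-alikes from the thing itself.
- bot.look_for(camera, thing): "centre" ([column, row] as shares, 0 to 1, of the picture: columns of its width, rows of its height, amid what is visible of it).
- bot.place_of(camera, thing): "centre" ([column, row] as shares, 0 to 1, of the picture: columns of its width, rows of its height: a listed point, or the origin of a listed thing).
The state is a dict: "clock": time; "joint_pos": joint angles; "joint_vel": joint speeds; "tau": joint torques, N m; "eef_pos": TCP position; "tool_rot": TCP orientation; "ft_force": force on the tool from outside, world axes, zero at the start; "ft_torque": the same for the moment, N m; "grip_width": finger opening in m; "grasp_force": force on a finger pad.
Only numpy, scipy, OpenCV 4.12 (cv2) and the standard library are available. Lean on these libraries where they do the work, as an engineer would, in place of code of your own. Each camera call takes 0.05 s, during which the arm holds its last target. There are 200 camera calls.

## Working session

There is one attempt and no reset: what is moved stays moved. The work goes in short steps, Python scripts to look and compute and a shell command to move; the robot and the scene stay as the last step left them, time stands still between calls to the robot, and variables do not carry over. Pictures are saved under pics/ and viewed, at most 10 in all, crops included, and the job is handed in when it is done.

```bash
mkdir -p pics; cat > h.py <<'E'
import numpy as np, cv2
from workcell import bot
from scipy.spatial.transform import Rotation as R
def cam(n):
    o=bot.get_obs(); c=bot.camera(n)
    K=np.array(c["camera_matrix"])
    if n=="wrist":
        T=np.eye(4);T[:3,:3]=R.from_quat(o["tool_rot"]).as_matrix();T[:3,3]=o["eef_pos"]
        E=np.linalg.inv(T@np.array(c["T_tool_cam"]))
    else: E=np.array(c["extrinsics"])
    return c["pixels"],K,E
def ray(K,E,u,v):
    C=np.linalg.inv(E); d=C[:3,:3]@np.linalg.inv(K)@[u,v,1]; return C[:3,3],d
def onz(K,E,u,v,z):
    p,d=ray(K,E,u,v); return p+d*(z-p[2])/d[2]
def proj(K,E,P):
    q=E[:3,:3]@P+E[:3,3]; q=K@q; return q[:2]/q[2]
def tri(rs):
    A=np.zeros((3,3));b=np.zeros(3)
    for p,d in rs:
        d=d/np.linalg.norm(d);M=np.eye(3)-np.outer(d,d);A+=M;b+=M@p
    return np.linalg.solve(A,b)
def save(n,px): cv2.imwrite(f"pics/{n}.png",px[:,:,::-1])
E
python3 - <<'E'
from h import *
o=bot.get_obs();print(o["clock"],o["eef_pos"],R.from_quat(o["tool_rot"]).as_matrix().round(2).tolist(),o["ft_force"])
for n in("top","side"):
    px,K,E=cam(n);save(n,px)
    print(n,np.linalg.inv(E)[:3,3].round(3))
    for t in "carton_a tray tray_slot platform park plate tape_roll pliers glue_bottle pencil_cup cutter open_carton".split():
        for r in bot.place_of(n,t)[:5]:
            if r["score"]<.25: continue
            u,v=r["centre"][0]*640,r["centre"][1]*400
            print(t,round(r["score"],2),round(u),round(v),onz(K,E,u,v,0)[:2].round(3))
E
```

```text
0.0 [0.1906468  0.46147588 0.19280703] [[-0.92, 0.38, -0.0], [0.38, 0.92, -0.0], [0.0, -0.0, -1.0]] [-1.27795383  0.06250947 -0.49779131]
top [0.313 0.019 1.213]
carton_a 0.83 478 313 [ 0.276 -0.334]
carton_a 0.73 247 223 [0.488 0.204]
carton_a 0.69 386 287 [ 0.336 -0.121]
carton_a 0.6 413 212 [ 0.513 -0.193]
carton_a 0.59 362 218 [ 0.5   -0.069]
tray 0.66 487 220 [ 0.493 -0.369]
tray_slot 0.58 488 181 [ 0.588 -0.377]
platform 0.72 182 232 [0.47  0.357]
platform 0.32 297 222 [0.492 0.086]
park 0.74 329 158 [0.648 0.007]
plate 0.57 327 157 [0.652 0.013]
tape_roll 0.77 303 223 [0.488 0.072]
glue_bottle 0.58 450 134 [ 0.708 -0.291]
pencil_cup 0.96 280 110 [0.771 0.129]
pencil_cup 0.33 486 223 [ 0.487 -0.367]
cutter 0.6 245 151 [0.667 0.214]
cutter 0.42 329 158 [0.649 0.008]
open_carton 0.93 335 116 [ 0.757 -0.007]
side [ 0.212 -0.803  0.619]
carton_a 0.95 348 260 [ 0.513 -0.202]
carton_a 0.95 255 256 [ 0.327 -0.126]
carton_a 0.94 287 170 [0.496 0.202]
carton_a 0.76 255 336 [ 0.281 -0.327]
carton_a 0.63 319 223 [ 0.498 -0.062]
tray 0.91 372 318 [ 0.491 -0.359]
tray 0.66 289 166 [0.508 0.227]
tray_slot 0.83 420 310 [ 0.587 -0.371]
platform 0.95 264 147 [0.468 0.363]
platform 0.68 346 256 [ 0.513 -0.19 ]
park 0.63 365 200 [ 0.645 -0.007]
plate 0.82 362 194 [0.648 0.021]
plate 0.54 286 169 [0.496 0.211]
plate 0.29 379 165 [0.763 0.146]
tape_roll 0.78 297 191 [0.49  0.091]
pliers 0.56 405 235 [ 0.673 -0.167]
glue_bottle 0.6 451 269 [ 0.708 -0.297]
glue_bottle 0.28 378 167 [0.754 0.134]
pencil_cup 0.8 380 169 [0.756 0.126]
cutter 0.79 341 163 [0.66  0.191]
cutter 0.65 450 267 [ 0.709 -0.291]
open_carton 0.63 405 200 [ 0.747 -0.039]
open_carton 0.34 347 259 [ 0.512 -0.199]
```

View pics/top.png

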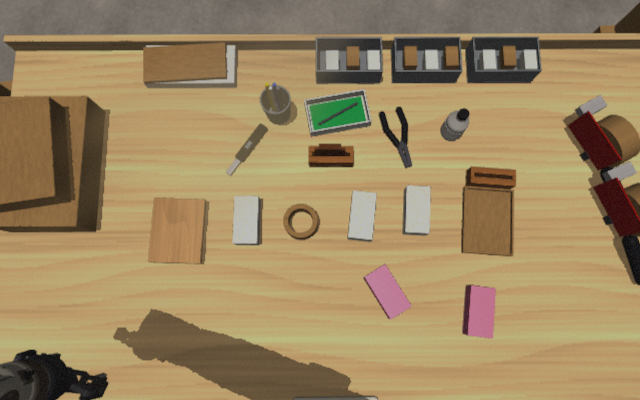

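View pics/side.png

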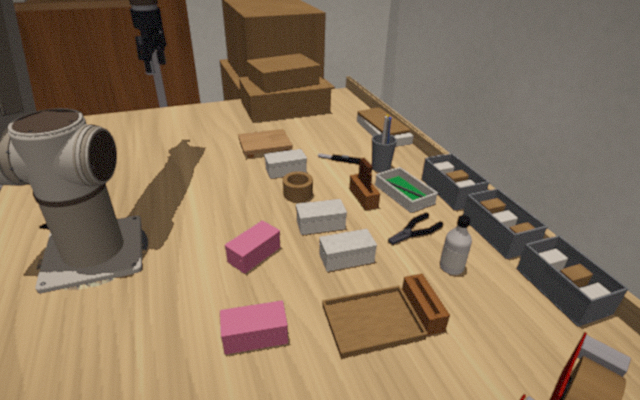

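Top view: the three white cartons are at (246,220), (362,216) and (417,210). The pink ones at (387,291) and (480,311) are look-alikes and not meant. The tray is at (487,222) with its slotted block at (491,178). The park block and plate are at (331,155), the platform at (178,231). Next I measure by segmentation and triangulation.

```bash
python3 - <<'E'
from h import *
v={}
for n in("top","side"): v[n]=cam(n)
px,K,E=v["top"]; ps,Ks,Es=v["side"]
names="carton_a tray tray_slot platform park plate".split()
for t in names:
    a=[r for r in bot.place_of("top",t) if r["score"]>.3]; b=[r for r in bot.place_of("side",t) if r["score"]>.3]
    for r in a:
        for s in b:
            ra=ray(K,E,r["centre"][0]*640,r["centre"][1]*400); rb=ray(Ks,Es,s["centre"][0]*640,s["centre"][1]*400)
            p=tri([ra,rb]); d=np.linalg.norm(np.cross(p-ra[0],ra[1]/np.linalg.norm(ra[1])))
            if d<.008: print(t,p.round(3),"gap",round(2*d,3))
hsv=cv2.cvtColor(px,cv2.COLOR_RGB2HSV)
m=((hsv[...,1]<60)&(hsv[...,2]>150)).astype(np.uint8)
m[:170]=0;m[260:]=0
cs,_=cv2.findContours(m,0,2)
for c in cs:
    if cv2.contourArea(c)<300: continue
    (u,w),s,a=cv2.minAreaRect(c); bx=cv2.boxPoints(((u,w),s,a))
    P=np.array([onz(K,E,*q,.05)[:2] for q in bx]); e=P[1]-P[0],P[2]-P[1]
    l=max(e,key=np.linalg.norm); l=l if l[0]>0 else -l
    print("white",round(u),round(w),P.mean(0).round(4),[round(np.linalg.norm(x),3) for x in e],"yaw",np.arctan2(l[1],l[0]).round(3))
crop=lambda im,x0,x1,y0,y1,f:cv2.resize(im[y0:y1,x0:x1],None,fx=f,fy=f,interpolation=cv2.INTER_CUBIC)
a=crop(px,140,540,135,275,2); save("crop1",a)
b=np.hstack([crop(px,455,525,160,260,5)[:,:350],crop(px,300,365,135,175,6)[:240].copy() if 0 else cv2.copyMakeBorder(crop(px,300,365,135,175,6),0,260,0,0,cv2.BORDER_CONSTANT)])
save("crop2",b)
E
```

```text
carton_a [0.49  0.2   0.004] gap 0.01
carton_a [ 0.501 -0.069  0.007] gap 0.002
carton_a [ 0.274 -0.33   0.003] gap 0.007
tray [ 0.491 -0.362  0.003] gap 0.004
platform [0.467 0.362 0.01 ] gap 0.001
park [0.649 0.002 0.008] gap 0.004
plate [ 0.649  0.019 -0.003] gap 0.008
white 245 219 [0.4908 0.2021] [np.float64(0.11), np.float64(0.056)] yaw -0.009
white 362 214 [ 0.5007 -0.0663] [np.float64(0.109), np.float64(0.057)] yaw -0.117
white 418 209 [ 0.5125 -0.1941] [np.float64(0.111), np.float64(0.056)] yaw -0.066
```

View pics/crop1.png

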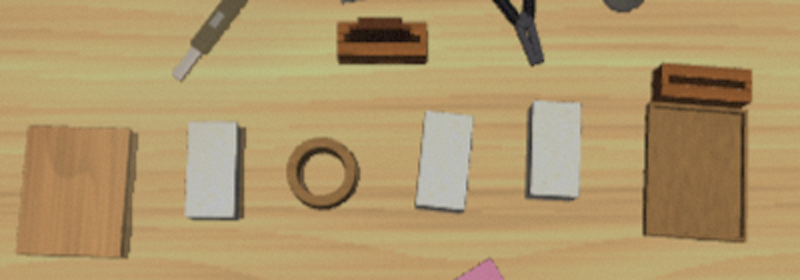

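View pics/crop2.png

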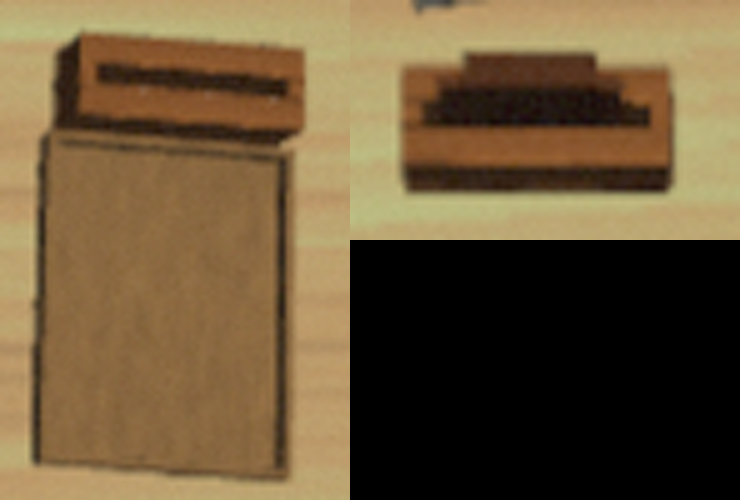

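```bash
python3 -m creep '[0.3,-0.26,-0.043,0.383,0.085,0.3,-0.26,-0.043,0.383,0.085,0.3,-0.26,-0.043,0.383,0.085,0.3,-0.26,-0.043,0.383,0.085,0.3,-0.26,-0.043,0.383,0.085,0.3,-0.26,-0.043,0.383,0.085,0.3,-0.26,-0.043,0.383,0.085,0.3,-0.26,-0.043,0.383,0.085,0.3,-0.26,-0.043,0.383,0.085,0.3,-0.26,-0.043,0.383,0.085]'
python3 - <<'E'
from h import *
px,K,E=cam("top")
def pr(n,pts,z): 
    P=np.array([onz(K,E,*q,z)[:2] for q in pts]);print(n,P.mean(0).round(4),P.round(3).tolist())
pr("tray",[(465,186),(513,190),(512.4,255.4),(462.4,252.6)],.016)
pr("slot",[(474.4,174.4),(512.6,177.6)],.045)
pr("plat",[(154,198),(205.5,199),(203,263.5),(149,262)],.03)
pr("park",[(300+53/6,135+67/6),(300+322/6,135+67/6),(300+321/6,135+166/6),(300+54/6,135+166/6)],.045)
pr("bar",[(300+117/6,135+53/6),(300+245/6,135+53/6),(300+247/6,135+86/6),(300+115/6,135+86/6)],.108)
o=bot.get_obs();print(o["clock"],o["eef_pos"],o["tool_rot"],o["joint_pos"])
px,K,E=cam("wrist");save("w1",px)
E
```

```text
clock: 2.83
eef_pos: [0.4925, 0.2003, 0.1506]
tool_rot: [0.005, 1.0, 0.0, 0.0]
ft_force: [0.5, 0.9, -0.2]
grip_width: 0.0849
grasp_force: 0.0
tray [ 0.4888 -0.366 ] [[0.573, -0.316], [0.562, -0.43], [0.407, -0.417], [0.414, -0.301]]
slot [ 0.5899 -0.3762] [[0.594, -0.332], [0.586, -0.421]]
plat [0.4694 0.3587] [[0.546, 0.418], [0.542, 0.298], [0.393, 0.298], [0.397, 0.421]]
park [0.6444 0.0032] [[0.665, 0.056], [0.664, -0.05], [0.624, -0.049], [0.625, 0.056]]
bar [0.6446 0.0064] [[0.651, 0.03], [0.651, -0.018], [0.638, -0.018], [0.638, 0.031]]
2.8833 [0.49743163 0.19547563 0.14951737] [ 0.00800129  0.99996413 -0.00192474  0.00200197] [ 0.37766885  0.32905328  0.00906799  1.24854927 -0.00507292  0.39366592]
```

View pics/w1.png

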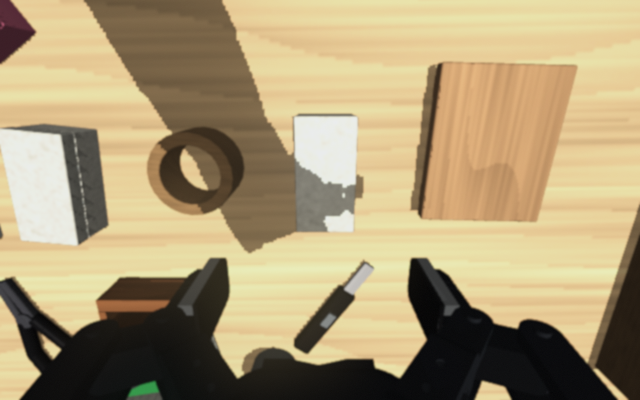

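The wrist view shows the first carton's top at (325,172), with the tape roll at (196,172) and the platform at (500,142). The arm had overshot a little at that moment, so I let it settle before going down.

```bash
python3 -m creep '[0,0,0,0,0.085,0,0,0,0,0.085,0,0,0,0,0.085]'; python3 - <<'E'
from h import *
o=bot.get_obs();print(o["eef_pos"],R.from_quat(o["tool_rot"]).as_euler("xyz"))
px,K,E=cam("wrist")
hsv=cv2.cvtColor(px,cv2.COLOR_RGB2HSV)
for r in bot.look_for("wrist","carton_a")[:3]: 
  u,v=r["centre"][0]*640,r["centre"][1]*400; print(r["score"],u,v,onz(K,E,u,v,.05).round(4))
for q in [(294,115),(356,115),(295,231),(354,231)]: print(onz(K,E,*q,.05).round(4))
E
```

```text
clock: 3.18
eef_pos: [0.4901, 0.203, 0.1509]
tool_rot: [0.004, 1.0, 0.0, -0.0]
ft_force: [-0.3, -0.1, 0.9]
grip_width: 0.0852
grasp_force: 0.0
[0.49007226 0.20304711 0.15090619] [ 3.14132012e+00 -1.91340034e-04  3.13452341e+00]
0.55 314.81600000000003 177.48 [0.4824 0.2001 0.05  ]
[0.4265 0.1827 0.05  ]
[0.4269 0.2363 0.05  ]
[0.536  0.1801 0.05  ]
[0.5365 0.2376 0.05  ]
```

```bash
python3 -m creep '[0,0,-0.04,0,0.085,0,0,-0.08,0,0.085,0,0,-0.11,0,0.085,0,0,-0.128,0,0.085,0,0,-0.135,0,0.085,0,0,-0.135,0,0.085,0,0,-0.135,0,0.04,0,0,-0.135,0,0.04,0,0,-0.135,0,0.04,0,0,-0.135,0,0.04]'
python3 -m creep '[0,0,0,0,0.04,0,0,0,0,0.04,0,0,0.015,0,0.04,0,0,0.03,0,0.04,0,0,0.045,0,0.04,0,0,0.05,0,0.04,0,0,0.05,0,0.04,0,0,0.05,0,0.04,0,0,0.05,0,0.04,0,0,0.05,0,0.04]'
python3 -m creep '[0,0,0,0,0.04,0,0,0,0,0.04]'
python3 -m creep '[0,0,0,0,0.04]'
```

```text
clock: 4.12
eef_pos: [0.4922, 0.2027, 0.0173]
tool_rot: [0.004, 1.0, 0.001, 0.001]
ft_force: [0.8, -0.5, -0.3]
grip_width: 0.0402
grasp_force: 0.0
clock: 4.95
eef_pos: [0.4901, 0.2018, 0.0646]
tool_rot: [0.004, 1.0, -0.0, -0.001]
ft_force: [-0.3, 0.5, -0.4]
grip_width: 0.04
grasp_force: 0.0
clock: 5.12
eef_pos: [0.4905, 0.2019, 0.065]
tool_rot: [0.004, 1.0, -0.0, -0.001]
ft_force: [0.2, 0.2, 0.5]
grip_width: 0.0398
grasp_force: 0.0
clock: 5.2
eef_pos: [0.4907, 0.202, 0.0653]
tool_rot: [0.004, 1.0, -0.0, -0.0]
ft_force: [0.1, 0.9, -0.6]
grip_width: 0.0401
grasp_force: 0.0
```

```bash
python3 - <<'E'
from h import *
p,K,E=cam("top");s,_,_=cam("side")
o=bot.get_obs();print(o["grip_width"],o["grasp_force"],proj(K,E,o["eef_pos"]))
f=lambda im,x,y,w,h:cv2.resize(im[y:y+h,x:x+w],(400,400*h//w),interpolation=cv2.INTER_CUBIC)
save("c3",np.hstack([f(p,160,160,160,140),f(s,220,70,160,140)]))
E
```

```text
0.039962052558281135 0.0 [243.70440147 218.24950508]
```

View pics/c3.png

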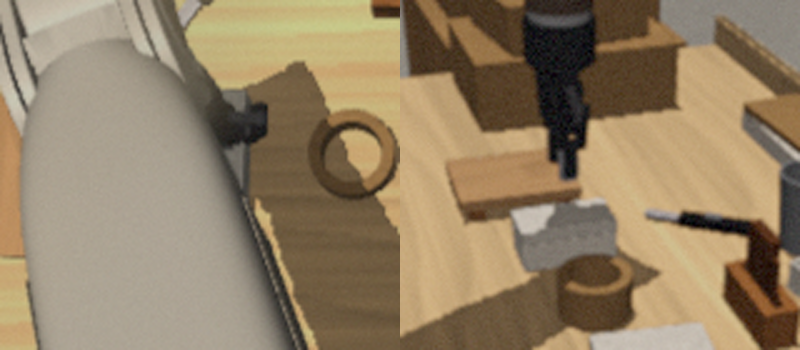

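```bash
python3 - <<'E'
from h import *
s,K,E=cam("side");o=bot.get_obs()
print(o["eef_pos"],proj(K,E,o["eef_pos"]))
c=np.array([.4908,.2021,0])
for dz in(0,.05): print([proj(K,E,c+[a,b,dz]).round(0).tolist() for a in(-.055,.055) for b in(-.028,.028)])
for r in bot.place_of("side","carton_a")[:5]: print(r["score"],r["centre"][0]*640,r["centre"][1]*400)
save("c4",cv2.resize(s[90:210,220:380],(800,600),interpolation=cv2.INTER_CUBIC))
E
```

```text
[0.4908675  0.20209059 0.06557373] [285.0623498  150.39213091]
[[270.0, 179.0], [265.0, 169.0], [307.0, 172.0], [301.0, 163.0]]
[[269.0, 163.0], [264.0, 154.0], [307.0, 157.0], [301.0, 148.0]]
0.77 346.432 258.8
0.72 253.824 337.8
0.56 318.976 223.72
0.55 284.928 168.52
0.55 255.68 255.28
```

View pics/c4.png

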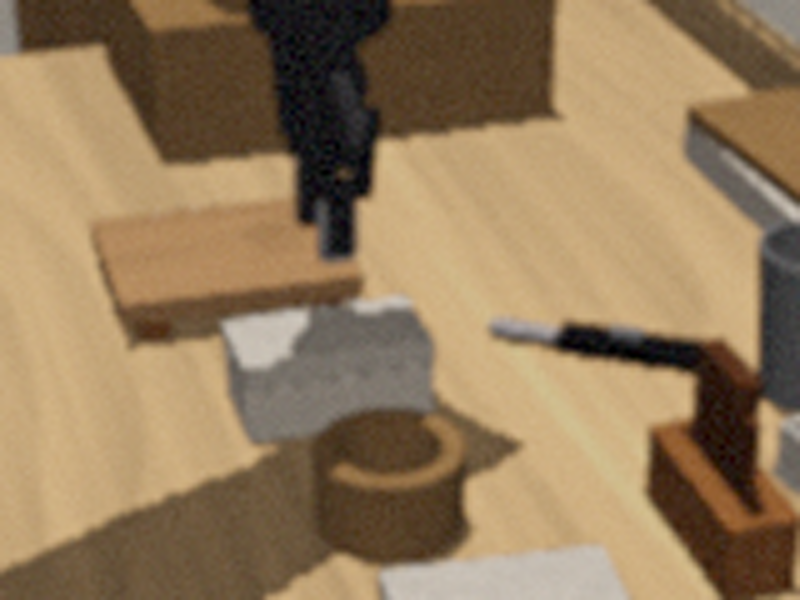

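```bash
python3 - <<'E'
from h import *
c=bot.camera("wrist");T=np.array(c["T_tool_cam"]);K=np.array(c["camera_matrix"]);Ei=np.linalg.inv(T)
print(T.round(4).tolist())
for z in(0,-.013,-.032,-.045,-.06): print(z,[proj(K,Ei,np.array([0,y,z])).round(0).tolist() for y in(-.0425,.0425,-.02,.02)])
s,K,E=cam("side");o=bot.get_obs();print(o["eef_pos"],bot.grip_depth)
for z in(0,.007,.03,.04):print(z,proj(K,E,o["eef_pos"]+[0,-.02,z]))
p,K,E=cam("top")
w,_,_=cam("wrist");save("w2",w)
E
```

```text
[[-0.0008, -0.9491, -0.3151, 0.0809], [1.0, -0.0006, -0.0007, 0.0002], [0.0005, -0.3151, 0.9491, -0.1796], [0.0, 0.0, 0.0, 1.0]]
0 [[250.0, 230.0], [386.0, 230.0], [286.0, 230.0], [350.0, 230.0]]
-0.013 [[245.0, 240.0], [391.0, 240.0], [284.0, 240.0], [352.0, 240.0]]
-0.032 [[237.0, 256.0], [399.0, 255.0], [280.0, 255.0], [356.0, 255.0]]
-0.045 [[231.0, 269.0], [405.0, 268.0], [277.0, 269.0], [359.0, 268.0]]
-0.06 [[222.0, 286.0], [414.0, 286.0], [273.0, 286.0], [363.0, 286.0]]
[0.49093754 0.2021138  0.06571061] 0.0187
0 [287.114847   153.58307217]
0.007 [287.05863542 151.34111817]
0.03 [286.87123528 143.86681354]
0.04 [286.7884379  140.56450652]
```

View pics/w2.png

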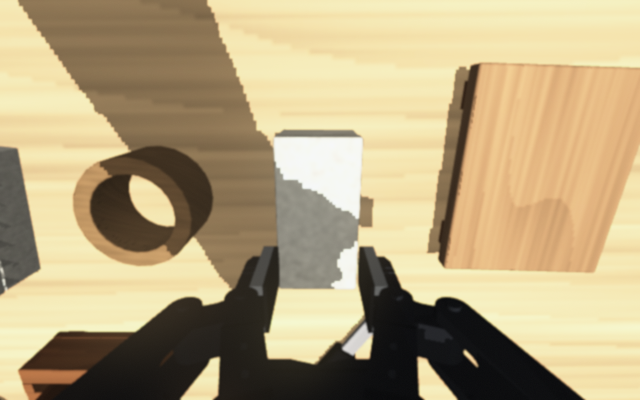

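```bash
python3 - <<'E'
from h import *
w,K,E=cam("wrist")
print(np.linalg.inv(E)[:3,3])
for z in(.02,.05,.08):
    P=[onz(K,E,*q,z)[:2] for q in [(275,137),(361,137),(279,288),(357,288)]]
    print(z,np.linalg.norm(P[0]-P[1]).round(4),np.linalg.norm(P[2]-P[3]).round(4),np.linalg.norm((P[0]+P[1]-P[2]-P[3])/2).round(4),np.mean(P,0).round(4))
E
```

```text
[0.41000669 0.20301023 0.24528554]
0.02 0.061 0.0651 0.1248 [0.5017 0.2019]
0.05 0.0529 0.0565 0.1082 [0.4895 0.2021]
0.08 0.0448 0.0478 0.0916 [0.4773 0.2022]
```

The reported TCP is about 30 mm below the real fingertips: the wrist and side views both show this, and so does the free closing above the carton. I'll go that much deeper, watching force and opening.

```bash
python3 -m creep '[0,0,0,0,0.085,0,0,0,0,0.085,0,0,0,0,0.085,0,0,0,0,0.085,0,0,-0.03,0,0.085,0,0,-0.055,0,0.085,0,0,-0.068,0,0.085,0,0,-0.075,0,0.085,0,0,-0.075,0,0.085,0,0,-0.075,0,0.085]'
python3 -m creep '[0,0,0,0,0.04,0,0,0,0,0.04,0,0,0,0,0.04,0,0,0,0,0.04,0,0,0,0,0.04,0,0,0,0,0.04]'
```

```text
clock: 6.48
eef_pos: [0.4911, 0.2022, -0.009]
tool_rot: [0.004, 1.0, 0.0, 0.0]
ft_force: [0.4, -0.8, 0.1]
grip_width: 0.0848
grasp_force: 0.0
clock: 6.98
eef_pos: [0.4923, 0.2022, -0.0076]
tool_rot: [0.005, 1.0, 0.0, 0.002]
ft_force: [-0.6, -0.6, 5.5]
grip_width: 0.0547
grasp_force: 66.5
```

```bash
python3 -m creep '[0,0,0.01,0,0.04,0,0,0.025,0,0.04,0,0,0.035,0,0.04,0,0,0.04,0,0.04,0,0,0.04,0,0.04,0,0,0.04,0,0.04,0,0,0.04,0,0.04,0,0,0.04,0,0.04]'
for i in 1 2; do python3 -m creep '[0,0,0,0,0.04]' | grep -E "ft|eef|width"; done
```

```text
clock: 7.65
eef_pos: [0.4901, 0.2018, 0.0298]
tool_rot: [0.004, 1.0, -0.0, -0.001]
ft_force: [1.1, -0.1, -6.1]
grip_width: 0.0548
grasp_force: 65.4
eef_pos: [0.4902, 0.2018, 0.0299]
ft_force: [-0.6, 0.2, -6.5]
grip_width: 0.0545
eef_pos: [0.4905, 0.2019, 0.0301]
ft_force: [1.2, -0.5, -6.1]
grip_width: 0.0547
```

It weighs 6.2 N (0.62 kg), so this is the double one, and it goes on the platform.

```bash
python3 -m creep '[0,0,0.03,0,0.04,0,0.015,0.04,0,0.04,-0.006,0.045,0.04,0.01,0.04,-0.012,0.075,0.04,0.02,0.04,-0.018,0.105,0.04,0.02,0.04,-0.021,0.13,0.04,0.02,0.04,-0.021,0.15,0.04,0.02,0.04,-0.021,0.157,0.04,0.02,0.04,-0.021,0.157,0.04,0.02,0.04,-0.021,0.157,0.04,0.02,0.04]'
python3 -m creep '[0,0,-0.02,0,0.04,0,0,-0.035,0,0.04,0,0,-0.043,0,0.04,0,0,-0.047,0,0.04,0,0,-0.047,0,0.04,0,0,-0.047,0,0.04,0,0,-0.047,0,0.04]'
```

```text
clock: 8.65
eef_pos: [0.4695, 0.3585, 0.0701]
tool_rot: [-0.006, 1.0, -0.001, -0.0]
ft_force: [-0.1, 0.5, -5.3]
grip_width: 0.0544
grasp_force: 68.3
clock: 9.23
eef_pos: [0.4708, 0.3592, 0.0245]
tool_rot: [-0.005, 1.0, 0.001, 0.001]
ft_force: [0.6, -0.1, -6.4]
grip_width: 0.0547
grasp_force: 68.3
```

```bash
python3 -m creep '[0,0,-0.003,0,0.04,0,0,-0.003,0,0.04,0,0,-0.003,0,0.085,0,0,-0.003,0,0.085,0,0,-0.003,0,0.085,0,0,-0.003,0,0.085,0,0,0.03,0,0.085,0,0,0.065,0,0.085,0,0,0.1,0,0.085,0,0,0.1,0,0.085]'
python3 -m creep '[0.003,-0.04,0,0,0.085,0.006,-0.08,0,0,0.085,0.009,-0.12,0,0,0.085,0.012,-0.16,0,-0.05,0.085,0.015,-0.2,0,-0.1,0.085,0.018,-0.24,0,-0.137,0.085,0.021,-0.28,0,-0.137,0.085,0.024,-0.32,0,-0.137,0.085,0.027,-0.36,0,-0.137,0.085,0.03,-0.4,0,-0.137,0.085]'
python3 -m creep '[0,-0.018,0,0,0.085,0.001,-0.025,0,0,0.085,0.001,-0.025,0,0,0.085,0.001,-0.025,0,0,0.085,0.001,-0.025,0,0,0.085]'
python3 - <<'E'
from h import *
o=bot.get_obs();print(o["eef_pos"],R.from_quat(o["tool_rot"]).as_euler("xyz"))
p,K,E=cam("top");save("t5",p)
hsv=cv2.cvtColor(p,cv2.COLOR_RGB2HSV)
m=((hsv[...,1]<60)&(hsv[...,2]>150)).astype(np.uint8);m[:170]=0;m[275:]=0
for c in cv2.findContours(m,0,2)[0]:
    if cv2.contourArea(c)<300: continue
    r=cv2.minAreaRect(c);print(np.round(r[0]),np.round(r[1]),round(r[2]),onz(K,E,*r[0],.08).round(4))
E
```

```text
clock: 10.07
eef_pos: [0.4741, 0.3624, 0.132]
tool_rot: [-0.006, 1.0, 0.004, 0.006]
ft_force: [1.1, 1.3, 2.0]
grip_width: 0.085
grasp_force: 0.0
clock: 10.9
eef_pos: [0.5, -0.0428, 0.124]
tool_rot: [0.063, 0.998, 0.0, 0.001]
ft_force: [0.6, -0.4, 0.0]
grip_width: 0.0848
grasp_force: 0.0
clock: 11.32
eef_pos: [0.5009, -0.0647, 0.1236]
tool_rot: [0.062, 0.998, 0.0, -0.0]
ft_force: [-0.2, 0.2, -0.5]
grip_width: 0.0849
grasp_force: 0.0
[ 0.50089563 -0.06465157  0.12361968] [ 3.14106558e+00 -2.47891077e-04  3.01735684e+00]
[171. 227.] [25. 49.] 2 [0.4701 0.3601 0.08  ]
[384. 222.] [104.  85.] 90 [ 0.4779 -0.1135  0.08  ]
```

The double carton stands on the platform at (0.470, 0.360). Next is the second carton.

```bash
python3 -m creep '[0,-0.001,-0.04,0,0.085,0,-0.001,-0.08,0,0.085,0,-0.001,-0.11,0,0.085,0,-0.001,-0.126,0,0.085,0,-0.001,-0.133,0,0.085,0,-0.001,-0.133,0,0.085,0,-0.001,-0.133,0,0.085,0,-0.001,-0.133,0,0.04,0,-0.001,-0.133,0,0.04,0,-0.001,-0.133,0,0.04]'
python3 -m creep '[0,0,0,0,0.04,0,0,0,0,0.04,0,0,0,0,0.04]'
python3 -m creep '[0,0,0.01,0,0.04,0,0,0.02,0,0.04,0,0,0.025,0,0.04,0,0,0.025,0,0.04,0,0,0.025,0,0.04,0,0,0.025,0,0.04,0,0,0.025,0,0.04,0,0,0.025,0,0.04]'
for i in 1 2; do python3 -m creep '[0,0,0,0,0.04]' | grep -E "ft|eef|width"; done
```

```text
clock: 12.2
eef_pos: [0.5027, -0.0668, -0.0073]
tool_rot: [0.063, 0.998, 0.0, 0.002]
ft_force: [0.0, 0.1, -2.4]
grip_width: 0.0547
grasp_force: 64.7
clock: 12.45
eef_pos: [0.5027, -0.0668, -0.0073]
tool_rot: [0.063, 0.998, 0.0, 0.002]
ft_force: [-0.3, 1.7, 4.8]
grip_width: 0.0545
grasp_force: 65.7
clock: 13.12
eef_pos: [0.5004, -0.0668, 0.0152]
tool_rot: [0.063, 0.998, 0.0, -0.001]
ft_force: [-0.2, -0.1, -2.9]
grip_width: 0.0544
grasp_force: 64.7
eef_pos: [0.5006, -0.0668, 0.0153]
ft_force: [0.3, 1.0, -3.7]
grip_width: 0.055
eef_pos: [0.5007, -0.0669, 0.0154]
ft_force: [0.4, -0.3, -3.4]
grip_width: 0.0544
```

It weighs about 3.4 N, so this is the right one. I put it back, and the third one should be the empty one.

```bash
python3 -m creep '[0,0,-0.012,0,0.04,0,0,-0.02,0,0.04,0,0,-0.024,0,0.04,0,0,-0.024,0,0.04,0,0,-0.024,0,0.04,0,0,-0.024,0,0.085,0,0,-0.024,0,0.085,0,0,-0.024,0,0.085,0,0,-0.024,0,0.085,0,0,0.01,0,0.085]'
python3 -m creep '[0,0,0.04,0,0.085,0,0,0.075,0,0.085,0,0,0.08,0,0.085,0.004,-0.04,0.08,0.055,0.085,0.008,-0.08,0.08,0.055,0.085,0.012,-0.11,0.08,0.055,0.085,0.012,-0.124,0.08,0.055,0.085,0.012,-0.127,0.08,0.055,0.085,0.012,-0.127,0.08,0.055,0.085,0.012,-0.127,0.08,0.055,0.085]'
python3 -m creep '[0,0,0,0,0.085,0,0,0,0,0.085]'
```

```text
clock: 14.12
eef_pos: [0.4955, -0.0662, 0.0204]
tool_rot: [0.063, 0.998, 0.0, -0.006]
ft_force: [-0.1, -0.7, 0.1]
grip_width: 0.0852
grasp_force: 0.0
clock: 14.95
eef_pos: [0.5124, -0.1928, 0.1052]
tool_rot: [0.035, 0.999, 0.001, -0.001]
ft_force: [0.2, 0.3, -0.4]
grip_width: 0.0845
grasp_force: 0.0
clock: 15.12
eef_pos: [0.5129, -0.1925, 0.1057]
tool_rot: [0.034, 0.999, 0.0, -0.0]
ft_force: [0.5, 0.7, -0.3]
grip_width: 0.085
grasp_force: 0.0
```

```bash
python3 -m creep '[0,-0.001,-0.04,0,0.085,0,-0.001,-0.075,0,0.085,0,-0.001,-0.1,0,0.085,0,-0.001,-0.11,0,0.085,0,-0.001,-0.115,0,0.085,0,-0.001,-0.115,0,0.085,0,-0.001,-0.115,0,0.04,0,-0.001,-0.115,0,0.04,0,-0.001,-0.115,0,0.04,0,-0.001,-0.115,0,0.04]'
python3 -m creep '[0,0,0,0,0.04,0,0,0,0,0.04]'
python3 -m creep '[0,0,0.015,0,0.04,0,0,0.035,0,0.04,0,0,0.055,0,0.04,0,0,0.06,0,0.04,0,0,0.06,0,0.04,0,0,0.06,0,0.04,0,0,0.06,0,0.04]'
for i in 1 2; do python3 -m creep '[0,0,0,0,0.04]' | grep -E "ft|eef|width"; done
```

```text
clock: 15.95
eef_pos: [0.5149, -0.1956, -0.007]
tool_rot: [0.035, 0.999, -0.001, 0.002]
ft_force: [0.5, 0.6, 6.0]
grip_width: 0.0551
grasp_force: 65.8
clock: 16.12
eef_pos: [0.5149, -0.1956, -0.007]
tool_rot: [0.035, 0.999, -0.001, 0.002]
ft_force: [-1.1, 0.3, 6.2]
grip_width: 0.0547
grasp_force: 65.9
clock: 16.7
eef_pos: [0.5119, -0.1945, 0.0495]
tool_rot: [0.035, 0.999, 0.0, -0.001]
ft_force: [0.0, 0.1, -1.8]
grip_width: 0.0549
grasp_force: 65.0
eef_pos: [0.5117, -0.1945, 0.0492]
ft_force: [0.2, -0.3, -1.4]
grip_width: 0.0545
eef_pos: [0.512, -0.1945, 0.0494]
ft_force: [-0.6, 0.5, -1.9]
grip_width: 0.055
```

The third carton weighs about 1.5 N, so it is the empty one and goes in the tray. I'll open only partly there because of the walls.

```bash
python3 -m creep '[-0.004,-0.03,0,-0.022,0.04,-0.008,-0.06,0,-0.022,0.04,-0.012,-0.09,0,-0.022,0.04,-0.016,-0.12,0,-0.022,0.04,-0.02,-0.15,0,-0.022,0.04,-0.024,-0.166,0,-0.022,0.04,-0.024,-0.172,0,-0.022,0.04,-0.024,-0.172,0,-0.022,0.04,-0.024,-0.172,0,-0.022,0.04]'
python3 -m creep '[0,0,-0.02,0,0.04,0,0,-0.038,0,0.04,0,0,-0.048,0,0.04,0,0,-0.052,0,0.04,0,0,-0.053,0,0.04,0,0,-0.053,0,0.04,0,0,-0.053,0,0.04]'
```

```text
clock: 17.62
eef_pos: [0.4886, -0.366, 0.05]
tool_rot: [0.046, 0.999, 0.001, -0.001]
ft_force: [0.0, 0.4, -1.4]
grip_width: 0.0546
grasp_force: 65.0
clock: 18.2
eef_pos: [0.4897, -0.3667, -0.0017]
tool_rot: [0.046, 0.999, -0.0, 0.001]
ft_force: [1.0, 0.0, -1.5]
grip_width: 0.0545
grasp_force: 65.0
```

```bash
python3 -m creep '[0,0,-0.002,0,0.04,0,0,-0.002,0,0.066,0,0,-0.002,0,0.066,0,0,-0.002,0,0.066,0,0,-0.002,0,0.066,0,0,0.02,0,0.066,0,0,0.06,0,0.066,0,0,0.1,0,0.066,0,0,0.14,0,0.066,0,0,0.17,0,0.066]'
python3 -m creep '[0.01,0.04,0.02,0.09,0.085,0.025,0.08,0.02,0.09,0.085,0.04,0.12,0.02,0.09,0.085,0.055,0.16,0.02,0.09,0.085,0.07,0.2,0.02,0.09,0.085,0.085,0.24,0.02,0.09,0.085,0.1,0.28,0.02,0.09,0.085,0.11,0.32,0.02,0.09,0.085,0.125,0.35,0.02,0.09,0.085,0.14,0.372,0.02,0.09,0.085]'
python3 -m creep '[0,0,0,0,0.085,0,0,0,0,0.085,0,0,0,0,0.085]'
python3 - <<'E'
from h import *
o=bot.get_obs();print(o["eef_pos"],R.from_quat(o["tool_rot"]).as_euler("xyz"),o["joint_pos"].round(2))
w,Kw,Ew=cam("wrist");p,K,E=cam("top")
print(proj(Kw,Ew,[.6446,.0064,.108]))
hsv=cv2.cvtColor(p,cv2.COLOR_RGB2HSV)
m=((hsv[...,1]<60)&(hsv[...,2]>150)).astype(np.uint8);m[:170]=0;m[275:]=0
for c in cv2.findContours(m,0,2)[0]:
    if cv2.contourArea(c)<300: continue
    r=cv2.minAreaRect(c);print(np.round(r[0]),np.round(r[1]),round(r[2]),onz(K,E,*r[0],.055).round(4))
save("w6",w)
u,v=proj(Kw,Ew,[.6446,.0064,.108]).astype(int)
a=cv2.resize(w[80:330,170:490],(640,500),interpolation=cv2.INTER_CUBIC);save("w6c",a)
E
```

```text
clock: 19.03
eef_pos: [0.4896, -0.3675, 0.1716]
tool_rot: [0.046, 0.999, -0.001, 0.002]
ft_force: [0.6, -0.6, 0.3]
grip_width: 0.0661
grasp_force: 0.0
clock: 19.87
eef_pos: [0.6293, 0.0093, 0.1879]
tool_rot: [-0.0, 1.0, 0.001, 0.0]
ft_force: [-0.4, -1.1, 0.3]
grip_width: 0.0848
grasp_force: 0.0
clock: 20.12
eef_pos: [0.6285, 0.0047, 0.1873]
tool_rot: [0.001, 1.0, -0.0, -0.001]
ft_force: [0.2, -0.2, 0.7]
grip_width: 0.0849
grasp_force: 0.0
[0.62850598 0.00473156 0.18733661] [-3.14105784e+00 -1.01294704e-03  3.13884709e+00] [ 0.01  0.51  0.38  1.44 -0.    0.01]
[320.16423556 209.96068149]
[171. 227.] [25. 49.] 2 [0.4736 0.3676 0.055 ]
[494. 219.] [24. 48.] 2 [ 0.487  -0.3662  0.055 ]
[342. 222.] [104.  95.] 90 [ 0.4822 -0.0185  0.055 ]
```

View pics/w6c.png

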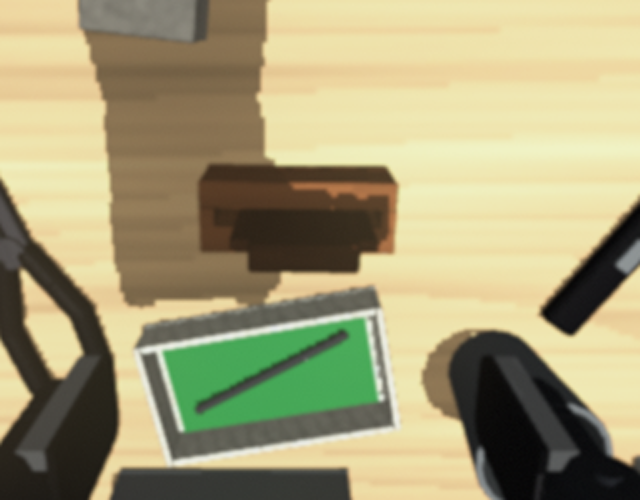

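The wrist view shows the flag's grip bar at crop (304,258), which is image (322,209) and puts it at about (0.6437, 0.0075). The empty carton sits in the tray. Next I turn the gripper a quarter and take hold of the bar.

```bash
python3 -m creep '[0,0,0,0.12,0.085,0,0,0,0.24,0.085,0,0,0,0.36,0.085,0,0,0,0.48,0.085,0,0,0,0.6,0.085,0,0,0,0.72,0.085,0,0,0,0.84,0.085,0,0,0,0.96,0.085,0,0,0,1.08,0.085,0,0,0,1.2,0.085]'
python3 -m creep '[0.015,0.003,0,0.12,0.06,0.015,0.003,0,0.24,0.05,0.015,0.003,0,0.36,0.05,0.015,0.003,0,0.373,0.05,0.015,0.003,0,0.373,0.05,0.015,0.003,0,0.373,0.05]'
python3 - <<'E'
from h import *
o=bot.get_obs();print(o["eef_pos"],R.from_quat(o["tool_rot"]).as_euler("xyz"),o["joint_pos"].round(2))
w,K,E=cam("wrist");print(proj(K,E,[.6437,.0075,.108]))
for q in [(.6437+a,.0075+b,.108) for a in(-.007,.007) for b in(-.025,.025)]:print(proj(K,E,q).round(0))
g=cv2.cvtColor(w,cv2.COLOR_RGB2GRAY)
for r in(185,195,200,205,210): print(r,g[r,280:360:2].tolist())
for t in("plate","park"):
  for r in bot.place_of("wrist",t)[:2]: print(t,r["score"],onz(K,E,r["centre"][0]*640,r["centre"][1]*400,.008 if t=="plate" else 0).round(4))
E
```

```text
clock: 21.05
eef_pos: [0.6285, 0.0032, 0.1881]
tool_rot: [-0.565, 0.825, -0.0, 0.0]
ft_force: [0.3, 0.0, -0.7]
grip_width: 0.0855
grasp_force: 0.0
clock: 21.55
eef_pos: [0.6437, 0.0071, 0.188]
tool_rot: [-0.706, 0.709, -0.0, 0.0]
ft_force: [0.2, -0.5, -0.1]
grip_width: 0.0499
grasp_force: 0.0
[0.64366675 0.00708741 0.18796659] [-3.14143759e+00 -1.27099450e-05 -1.57532560e+00] [ 0.01  0.54  0.43  1.46 -0.   -1.56]
[318.25421213 192.63499113]
[326. 164.]
[326. 219.]
[310. 164.]
[311. 219.]
185 [237, 238, 238, 237, 235, 234, 235, 238, 239, 216, 138, 141, 146, 143, 98, 63, 61, 62, 63, 63, 62, 62, 68, 124, 147, 151, 153, 153, 215, 243, 243, 242, 239, 236, 236, 237, 237, 237, 239, 239]
195 [236, 237, 239, 238, 235, 234, 235, 238, 239, 220, 144, 144, 146, 150, 147, 86, 65, 65, 66, 66, 66, 65, 79, 136, 149, 152, 155, 156, 219, 243, 243, 243, 239, 236, 237, 238, 237, 238, 239, 239]
200 [236, 238, 239, 238, 235, 234, 235, 238, 239, 222, 148, 142, 147, 150, 143, 84, 66, 66, 70, 72, 74, 87, 91, 138, 150, 150, 145, 154, 227, 243, 244, 243, 238, 236, 237, 238, 237, 238, 239, 239]
205 [236, 238, 239, 239, 236, 234, 236, 238, 239, 229, 158, 143, 147, 151, 143, 97, 93, 94, 93, 93, 95, 95, 97, 139, 150, 150, 145, 152, 227, 244, 244, 243, 238, 236, 237, 238, 237, 238, 239, 239]
210 [236, 238, 239, 239, 236, 235, 235, 237, 239, 228, 158, 145, 148, 150, 143, 99, 95, 95, 94, 94, 96, 95, 96, 140, 151, 150, 146, 167, 238, 244, 244, 243, 238, 236, 237, 238, 237, 239, 239, 239]
plate 0.93 [0.6473 0.011  0.008 ]
plate 0.55 [ 0.751  -0.0135  0.008 ]
park 0.79 [0.6448 0.0045 0.    ]
```

```bash
python3 -m creep '[0,0,-0.04,0,0.05,0,0,-0.08,0,0.05,0,0,-0.115,0,0.05,0,0,-0.128,0,0.05,0,0,-0.133,0,0.05,0,0,-0.133,0,0.05,0,0,-0.133,0,0.005,0,0,-0.133,0,0.005,0,0,-0.133,0,0.005,0,0,-0.133,0,0.005]'
python3 -m creep '[0,0,0,0,0.005,0,0,0,0,0.005]'
```

```text
clock: 22.53
eef_pos: [0.6457, 0.0082, 0.0573]
tool_rot: [-0.707, 0.707, -0.002, 0.002]
ft_force: [-0.4, 0.2, 5.1]
grip_width: 0.0121
grasp_force: 60.8
clock: 22.7
eef_pos: [0.6457, 0.0081, 0.0573]
tool_rot: [-0.707, 0.707, -0.002, 0.002]
ft_force: [-0.3, 0.7, 6.5]
grip_width: 0.0123
grasp_force: 61.0
```

```bash
python3 -m creep '[0,0,0.01,0,0.005,0,0,0.025,0,0.005,0,0,0.045,0,0.005,0,0,0.065,0,0.005,0,0,0.08,0,0.005,0,0,0.09,0,0.005,0,0,0.09,0,0.005,0,0,0.09,0,0.005]'
python3 -m creep '[-0.008,-0.03,0,-0.03,0.005,-0.016,-0.07,0,-0.06,0.005,-0.024,-0.11,0,-0.086,0.005,-0.032,-0.15,0,-0.086,0.005,-0.04,-0.19,0,-0.086,0.005,-0.048,-0.23,0,-0.086,0.005,-0.055,-0.27,0,-0.086,0.005,-0.055,-0.31,0,-0.086,0.005,-0.055,-0.345,0,-0.086,0.005,-0.055,-0.37,0,-0.086,0.005]'
python3 -m creep '[0,-0.01,0,0,0.005,0,-0.013,-0.02,0,0.005,0,-0.013,-0.035,0,0.005,0,-0.013,-0.035,0,0.005,0,-0.013,-0.035,0,0.005,0,-0.013,-0.035,0,0.005]'
python3 - <<'E'
from h import *
o=bot.get_obs();print(o["eef_pos"],R.from_quat(o["tool_rot"]).as_euler("xyz"),o["joint_pos"].round(2))
w,K,E=cam("wrist");save("w7",w)
s,Ks,Es=cam("side")
f=lambda P:proj(K,E,np.array(P)).round(0)
for y in(-.420,-.41,-.376,-.331): print(f([.590+(y+.376)*.09,y,.045]))
a=cv2.resize(w[100:340,220:420],(500,600),interpolation=cv2.INTER_CUBIC)
b=cv2.resize(s[240:360,380:440],(300,600),interpolation=cv2.INTER_CUBIC)
save("w7c",np.hstack([a,b]))
E
```

```text
clock: 23.37
eef_pos: [0.6441, 0.0081, 0.1451]
tool_rot: [-0.707, 0.707, -0.0, 0.0]
ft_force: [0.1, 1.2, -0.7]
grip_width: 0.0121
grasp_force: 60.2
clock: 24.2
eef_pos: [0.587, -0.365, 0.1424]
tool_rot: [-0.675, 0.738, 0.001, -0.001]
ft_force: [1.0, 0.4, -1.2]
grip_width: 0.0122
grasp_force: 60.2
clock: 24.7
eef_pos: [0.5891, -0.3741, 0.1097]
tool_rot: [-0.676, 0.737, 0.0, -0.0]
ft_force: [1.0, 0.9, -1.3]
grip_width: 0.0122
grasp_force: 60.2
[ 0.5890811  -0.37406833  0.10974598] [ 3.14103224e+00  4.33242759e-04 -1.65640564e+00] [-0.57  0.69  0.49  1.37  0.   -2.05]
[317. 141.]
[317. 154.]
[317. 196.]
[317. 245.]
```

View pics/w7c.png

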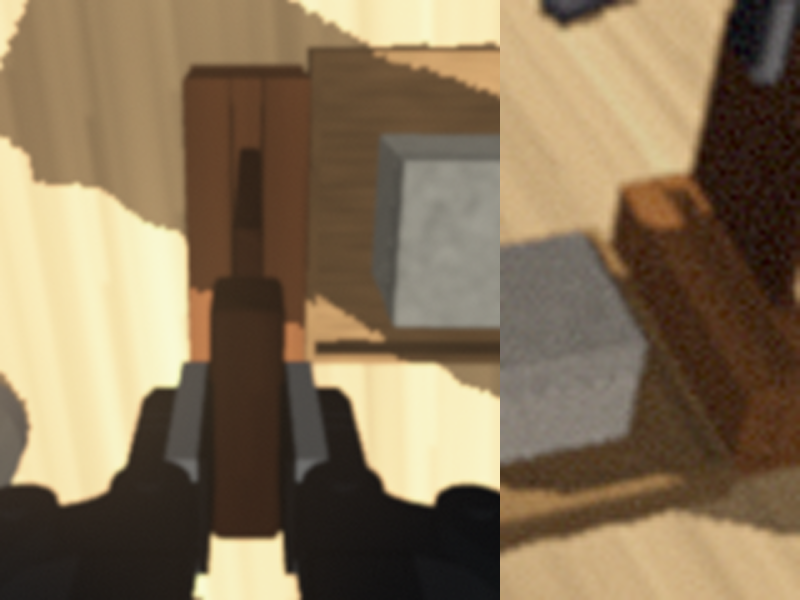

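The crop shows the plate's lower edge centred at column 248–249. The slot's walls are at columns 231 and 264 (centre 248), so they line up within half a millimetre. I lower it now.

```bash
python3 -m creep '[0,-0.001,-0.008,0,0.005,0,-0.001,-0.016,0,0.005,0,-0.001,-0.022,0,0.005,0,-0.001,-0.028,0,0.005,0,-0.001,-0.028,0,0.005]'
python3 -m creep '[0,0,-0.008,0,0.005,0,0,-0.016,0,0.005,0,0,-0.02,0,0.005,0,0,-0.022,0,0.005,0,0,-0.022,0,0.005,0,0,-0.022,0,0.005]'
```

```text
clock: 25.22
eef_pos: [0.5878, -0.3751, 0.0793]
tool_rot: [-0.676, 0.737, 0.002, -0.0]
ft_force: [-0.7, 1.0, -1.1]
grip_width: 0.0119
grasp_force: 60.2
clock: 25.72
eef_pos: [0.5889, -0.3759, 0.0597]
tool_rot: [-0.676, 0.737, 0.0, -0.0]
ft_force: [-0.9, 0.7, -0.2]
grip_width: 0.0122
grasp_force: 60.2
```

```bash
python3 -m creep '[0,0,-0.002,0,0.005,0,0,-0.003,0,0.005,0,0,-0.003,0,0.005,0,0,-0.003,0,0.005]'
```

```text
clock: 26.05
eef_pos: [0.5893, -0.3762, 0.0573]
tool_rot: [-0.676, 0.737, -0.001, 0.0]
ft_force: [0.3, -0.8, 1.4]
grip_width: 0.0121
grasp_force: 60.4
```

```bash
python3 -m creep '[0,0,-0.001,0,0.005,0,0,-0.001,0,0.05,0,0,-0.001,0,0.05,0,0,-0.001,0,0.05,0,0,-0.001,0,0.05,0,0,0.02,0,0.05,0,0,0.05,0,0.05,0,0,0.09,0,0.05,0,0,0.12,0,0.05,0,0,0.12,0,0.05]'
python3 -m creep '[-0.04,0,0,0,0.05,-0.08,0,0,0,0.05,-0.12,0.02,0,0,0.05,-0.16,0.02,0,0,0.05,-0.2,0.02,0,0,0.05,-0.2,0.02,0,0,0.05,-0.2,0.02,0,0,0.05]'
python3 - <<'E'
from h import *
p,K,E=cam("top");s,Ks,Es=cam("side")
hsv=cv2.cvtColor(p,cv2.COLOR_RGB2HSV)
m=((hsv[...,1]<60)&(hsv[...,2]>150)).astype(np.uint8);m[:170]=0;m[275:]=0
for c in cv2.findContours(m,0,2)[0]:
    if cv2.contourArea(c)<300: continue
    r=cv2.minAreaRect(c);print(np.round(r[0]),np.round(r[1]),round(r[2]),onz(K,E,*r[0],.055).round(4))
for t in "plate carton_a tape_roll pliers glue_bottle pencil_cup cutter open_carton".split():
    for n,KK,EE in(("top",K,E),("side",Ks,Es)):
        print(t,n,[(round(r["score"],2),onz(KK,EE,r["centre"][0]*640,r["centre"][1]*400,.008 if t=="plate" else 0)[:2].round(3).tolist()) for r in bot.place_of(n,t)[:5] if r["score"]>.4])
# plate bar top in side view: edge check
f=lambda P:proj(Ks,Es,np.array(P)).round(0)
for z in(.108,.118): print(z,f([.5895,-.3755-.025,z]),f([.5895,-.3755+.025,z]))
g=cv2.cvtColor(s,cv2.COLOR_RGB2GRAY)
u=int(f([.5895,-.3755,.108])[0]);print(u,list(zip(range(235,300,2),g[235:300:2,u].tolist())))
E
```

```text
clock: 26.88
eef_pos: [0.5922, -0.378, 0.1856]
tool_rot: [-0.676, 0.737, -0.007, 0.002]
ft_force: [0.2, -0.0, 1.2]
grip_width: 0.0499
grasp_force: 0.0
clock: 27.47
eef_pos: [0.3867, -0.3555, 0.1768]
tool_rot: [-0.675, 0.738, 0.0, 0.0]
ft_force: [1.1, 0.3, 0.2]
grip_width: 0.05
grasp_force: 0.0
[614. 244.] [59. 49.] 90 [ 0.4263 -0.6372  0.055 ]
[171. 227.] [25. 49.] 2 [0.4736 0.3676 0.055 ]
[621. 226.] [ 9. 65.] 41 [ 0.4675 -0.6577  0.055 ]
[494. 218.] [46. 24.] 90 [ 0.489  -0.3672  0.055 ]
[362. 216.] [25. 47.] 6 [ 0.4967 -0.0661  0.055 ]
plate top [(0.94, [0.597, -0.38])]
plate side [(0.69, [0.588, -0.38])]
carton_a top [(0.87, [0.474, 0.375]), (0.83, [0.332, -0.116]), (0.76, [0.484, -0.374]), (0.71, [0.502, -0.065]), (0.69, [0.272, -0.336])]
carton_a side [(0.9, [0.275, -0.33]), (0.85, [0.478, 0.403]), (0.74, [0.322, -0.124]), (0.69, [0.493, -0.067]), (0.63, [0.482, -0.374])]
tape_roll top [(0.83, [0.489, 0.074])]
tape_roll side [(0.48, [0.483, 0.073]), (0.45, [0.477, 0.385])]
pliers top [(0.87, [0.676, -0.16])]
pliers side [(0.73, [0.672, -0.175]), (0.48, [0.491, -0.364])]
glue_bo
[... 178 characters left out ...]
]), (0.41, [0.487, 0.078])]
cutter top [(0.58, [0.673, 0.208])]
cutter side [(0.61, [0.66, 0.204]), (0.42, [0.589, -0.369])]
open_carton top [(0.66, [0.758, -0.008]), (0.64, [0.47, 0.369]), (0.47, [0.672, 0.208])]
open_carton side [(0.63, [0.747, -0.037])]
0.108 [440. 279.] [424. 260.]
0.118 [441. 275.] [425. 256.]
432 [(235, 183), (237, 186), (239, 176), (241, 176), (243, 175), (245, 181), (247, 186), (249, 186), (251, 186), (253, 190), (255, 186), (257, 180), (259, 179), (261, 179), (263, 178), (265, 140), (267, 73), (269, 62), (271, 69), (273, 72), (275, 51), (277, 46), (279, 20), (281, 40), (283, 30), (285, 27), (287, 29), (289, 32), (291, 19), (293, 33), (295, 23), (297, 16), (299, 20)]
```

```bash
python3 -c "
from workcell import bot
print(bot.job_done())"
```

```text
the job is handed in; nothing more can be done
None
```

The job is handed in at about 28 s of the allowed 72 s: by my last camera check, the empty carton is in the tray, the double one is on the platform, the right one is back where it stood, and the flag plate is home in the tray's slot; the judge returned no verdict.

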